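# Press home the corner stud of a book's cover board

### The arm

A 6-joint arm with a two-finger parallel gripper is mounted at the origin on the work surface. World frame = base frame: x ahead of the robot, y to its left, z up, the work surface at z = 0. Lengths are in m, angles in degrees, forces in N, time in s.
With the tool pointing down it reaches from about 0.275 to 0.775 m from the base axis. Payload 14.6 kg.
Tool frame: the origin (TCP) lies at the very end of the fingers, on their centre line; the grasp point (between the pads) lies 19 mm behind it (arm.pinch_z is the distance from the TCP to the grasp point, in m); z points along the fingers, y is the line along which they close (so a half turn about z gives the same grasp; the last joint's range is limited). The gripper opens to 85 mm and grips with 20 to 120 N. Pads are 22 mm wide; open, the fingers measure 114 mm over their backs; the gripper's body (76 mm by 85 mm) begins 54 mm behind the grasp point. The pads swing forward as they close: fully open they stand 13 mm farther back than shut.
Start: joints at [54.872, 15.075, -2.767, 72.158, 0, 81.102], TCP at [0.232, 0.471, 0.231] pointing down, gripper open.
Joint ranges: [-151.79, 151.79], [-50.71, 97.33], [-67.44, 78.34], [-121.81, 120.89], [-77.56, 73.72], [-180, 180]. Speed limits (degrees/s): [108.29, 108.29, 147.25, 159.86, 180, 180].

### API

Orientations are given as a 3x3 rotation matrix whose columns are the frame's x, y, z axes.
In Python, from cell import arm, effector, vision, order, sensors gives the robot as it stands. Calls block until the motion is done:
- arm.move_ptp(position, orientation): joint-space move of the TCP to a pose.
- arm.movel(position, rotation=None, v=0.15, contact_N=None): straight line of the TCP; rotation=None keeps the orientation; v is the mean speed in m/s. With contact_N (N) it stops when the force on the tool has changed by that much, and returns True; else False.
- arm.set_joints(angles): joint-space move.
- effector.grip(opening, force=None): opening from 0.0 (shut) to 1.0 (fully open); force is the grip in N (None keeps the last); returns when the fingers have stopped.
- arm.wait(seconds).
- arm.inverse_kinematics(position, orientation): joint angles nearest the present ones, or None.
- vision.grab_frame(name): name is "side" or "top" or "wrist"; returns the picture (384x512x3 uint8, blue, green, red); there is no depth.
- vision.camera_params(name): a dict with "mtx" (3x3 intrinsics, pixels), "view" (4x4, takes a point from world to camera coordinates). Camera axes: x right, y down, z forward; pixel columns grow to the right and rows downward; lengths in m; the calibration is good to about 2 mm. The wrist camera is an equidistant fisheye: a pixel r from the principal point sees the ray r / f radians off the axis. A picture is of the moment at which its call begins: read the wrist's pose just before it. camera_params takes no time and is no camera call; for the wrist camera it gives the pose at the moment of the call.
A pose or a line that the arm cannot do raises arm.IKError and nothing moves.
- order.hand_in(): hands the job in; it is judged then, once.
Trained networks look in the newest picture that a camera, given by its name, has taken for a name from the list of things; names that differ only in an ending like _2 or _b are one class to them, and where a whole thing is asked for, a point or a joint stands for the part that bears it (a point fixed in the world has none). Each returns a list of dicts, best first, with "p" (0 to 1); they miss things now and then, are a little off and sometimes report something else, mostly with a low value. They report only what shows in the picture. A call takes as long as a camera call. They do not tell look-alikes from the thing itself.
- vision.trace(camera, name): "mask" (384x512 bool, what is visible of it) and "position" ([column, row] in pixels, amid what is visible of it).
- vision.landmark_of(camera, name): "position" ([column, row] in pixels: a listed point, or the origin of a listed thing).
Readings, each from a call of its own:
- sensors.read_time_s(): time.
- sensors.read_joints(): joint angles.
- sensors.read_joint_vel(): joint speeds.
- sensors.read_joint_torque(): joint torques, N m.
- sensors.read_tool_pos(): TCP position.
- sensors.read_orientation(): TCP orientation.
- sensors.read_force(): force on the tool from outside, world axes, zero at the start.
- sensors.read_ft_torque(): the same for the moment, N m.
- sensors.read_grip_width(): opening from 0.0 (shut) to 1.0 (fully open).
- sensors.read_grip_force(): force on a finger pad.
Only numpy, scipy, OpenCV 4.12 (cv2) and the standard library are available. Lean on these libraries where they do the work, as an engineer would, in place of code of your own. Each camera call takes 0.05 s, during which the arm holds its last target. There are 200 camera calls.

### The job

On the green setting press, slide the wooden cover board flat along the bed until it sits flush against both the back and the side fence, so that its brass corner stud lies under the press's nose. Then push the black knob gently down until the plunger bottoms firmly on its stop, without forcing it, keep it there for about a second so that the stud is pressed home, and let the knob come all the way up again, leaving the board flush in the press. Leave the jar, the tape and the brush alone.

Things in the scene. Friction and masses are not known exactly. Their poses are not given: they have to be found in the camera images.
- press: Green bench press, fixed, throat facing the robot. Origin on the table under the nose axis; x from throat to back, y to its left, z up. Flat bed 15 mm over the table, x -195 to 40, y -150 to 45 mm. A 46 mm wide column (x 40 to 80 mm) carries a head of the same width over the nose axis, 90 to 125 mm over the table; only the knob stands higher.
- bed_corner (a point): Corner of the bed where the faces of the two steel fences meet (prolonged), at bed height: (22, 22, 15) mm in the press's frame; axes as the press. The fences stand 12 mm over the bed, 12 mm thick: back fence, face at x = 22 mm, from y -121 to 29 mm; side fence, face at y = 22 mm, from x -140 to 10 mm.
- board: Wooden cover board, loose, 130 (x) x 100 (y) x 10 mm, about 0.12 kg, flat on the bed, short of both fences, a little skew. Origin under its centre, x along its length to the press's back, y left. Blue strip at its right edge. Seated centre (-43, -28, 15) mm in the press's frame. Slides at 1 N or so; skew and pushed at one point it may jam, two spread fingertips keep it square. Over 25 N dents it.
- board_corner (a point): The board's far left lower corner, at (65, 50, 0) mm in the board's frame; when seated it coincides with bed_corner.
- stud_top (a point): Top of the domed brass stud, 14 mm across, in the board's far left corner at (43, 28) mm in the board's frame. The head is 6 mm high and at the start stands 4 mm off the board: its top is 10 mm over the board's face, 6 mm when pressed home. It slides straight down under about 2 N and stays where it is left.
- stud (a joint): How far the stud has been pressed in: 0 proud (start), 0.004 m fully home with its head on the board.
- plunger (a joint): How far knob and plunger are down, m; 0 up at rest, 11 to 19 mm on the stop. Sprung: the push grows from 2.5 N to 7 to 9.5 N just before the stop (return spring 0.1 N per mm; from 6 mm down the sprung rubber nose meets the stud and adds 2 to 6 N). On the stop it rises steeply, 6 N per mm. 14 to 18 N in all stands firmly on the stop; over 25 N breaks the press.
- knob_top (a point): Middle of the flat top (46 mm across) of the black mushroom knob (50 mm across) on top of the plunger, on the nose axis (x = y = 0 in the press's frame), 173 mm over the table at rest; free all round and above.
- stop_barrel: Dark steel barrel, 48 mm across, 35 mm high, fixed at the front of the head around the plunger; origin at the middle of its underside, 90 mm over the table. Inside is the stiff rubber stop on which the plunger bottoms. The stop's height is set differently each time and cannot be measured: it must be felt.
- paste_jar: White lidded jar, 76 mm across and 73 mm high, loose on the table left of the press; origin under its middle. Leave alone.
- tape: Green tape reel, 58 mm across and 26 mm high with a yellow tongue, loose on the table right of the press; origin under its middle. Leave alone.
- paste_brush: Brush 170 mm long lying on the table left of the press; origin under its middle. Leave alone.
Things that resemble listed ones, but are neither listed nor needed, are in the scene too. Leave any pink or purple look-alike of the board alone.

How it is judged:
By the outcome, as a careful person would: the job done as asked, in the order asked, and still so for the second after the job is handed in, with the robot touching nothing.
It also fails if it takes over 69 s, if anything falls off the work surface, if the arm or the gripper's body presses on something with over 40 N, if the wrist force passes 120 N, or if a joint passes its speed limit or range.

## Working session

There is one attempt and no reset: what is moved stays moved. The work goes in short steps, each a Python script; the robot and the scene stay as the last script left them, time stands still between calls to the robot, and variables do not carry over. Pictures are saved under pics/ and viewed, at most 10 in all, crops included, and the job is handed in when it is done.

```bash
ls; mkdir -p pics
python3 - <<'E'
from cell import arm, effector, vision, order, sensors
import cv2, numpy as np
ims=[]
for c in ["side","top"]:
    im=vision.grab_frame(c); cv2.imwrite(f"pics/{c}0.png",im); p=vision.camera_params(c)
    print(c,np.round(p["mtx"],1).tolist(),np.round(p["view"],4).tolist())
    for n in ["knob_top","bed_corner","board_corner","stud_top","board","press","stop_barrel","paste_jar","tape","paste_brush"]:
        print(n,[(np.round(d["position"]).tolist(),round(d["p"],2)) for d in vision.landmark_of(c,n)][:3])
    ims.append(im)
cv2.imwrite("pics/both.png",cv2.resize(np.hstack(ims),(800,300)))
print(sensors.read_time_s(),sensors.read_force())
E
```

```text
pics
side [[378.8, 0.0, 257.9], [0.0, 378.8, 196.7], [0.0, 0.0, 1.0]] [[0.6876, -0.726, -0.0106, -0.333], [-0.5268, -0.4887, -0.6954, 0.3874], [0.4997, 0.4838, -0.7185, 0.8786], [0.0, 0.0, 0.0, 1.0]]
knob_top [([300.0, 179.0], 0.69), ([268.0, 202.0], 0.67)]
bed_corner [([300.0, 209.0], 0.78)]
board_corner [([277.0, 174.0], 0.92), ([319.0, 358.0], 0.78), ([302.0, 217.0], 0.71)]
stud_top [([300.0, 358.0], 0.43)]
board [([205.0, 223.0], 0.95), ([288.0, 234.0], 0.82), ([281.0, 349.0], 0.72)]
press [([298.0, 222.0], 0.85)]
stop_barrel [([298.0, 198.0], 0.6)]
paste_jar [([265.0, 201.0], 0.63)]
tape [([359.0, 266.0], 0.86), ([243.0, 184.0], 0.62)]
paste_brush [([243.0, 185.0], 0.7), ([291.0, 235.0], 0.5)]
top [[389.8, 0.0, 257.3], [0.0, 389.8, 189.4], [0.0, 0.0, 1.0]] [[-0.005, -0.9998, -0.0179, 0.0711], [-0.9974, 0.0063, -0.0724, 0.5445], [0.0725, 0.0175, -0.9972, 1.0976], [0.0, 0.0, 0.0, 1.0]]
knob_top [([296.0, 150.0], 0.67)]
bed_corner [([289.0, 150.0], 0.97)]
board_corner [([240.0, 247.0], 0.97), ([292.0, 157.0], 0.88), ([398.0, 264.0], 0.7)]
stud_top [([394.0, 269.0], 0.45)]
board [([252.0, 105.0], 0.87), ([371.0, 275.0], 0.8), ([223.0, 231.0], 0.65)]
press [([292.0, 156.0], 0.58), ([287.0, 152.0], 0.25)]
stop_barrel [([293.0, 152.0], 0.37)]
paste_jar []
tape [([371.0, 170.0], 0.85)]
paste_brush [([210.0, 166.0], 0.69)]
1.1 [ 0.78502524  0.06583903 -0.9379243 ]
```

View pics/both.png

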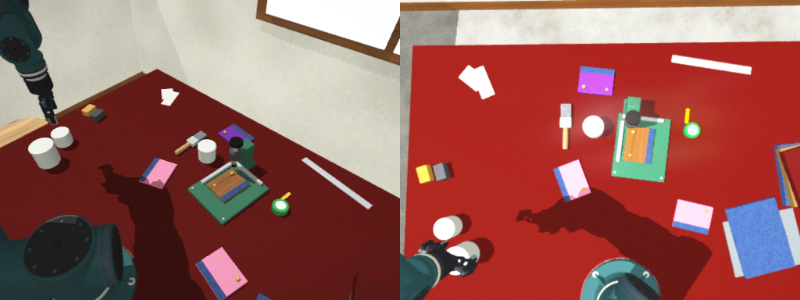

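```bash
cat > h.py <<'E'
from cell import arm, effector, vision, order, sensors
import cv2, numpy as np
P={c:vision.camera_params(c) for c in ("side","top")}
def onplane(c,uv,z,p=None):
    p=p or P[c]; K=np.array(p["mtx"]);V=np.array(p["view"])
    d=np.array([(uv[0]-K[0,2])/K[0,0],(uv[1]-K[1,2])/K[1,1],1.])
    if c=="wrist":
        r=np.hypot(d[0],d[1]); d=np.array([d[0]/r*np.sin(r),d[1]/r*np.sin(r),np.cos(r)])
    R=V[:3,:3]; o=-R.T@V[:3,3]; d=R.T@d; return o+d*(z-o[2])/d[2]
def proj(c,X,p=None):
    p=p or P[c]; V=np.array(p["view"]);x=V[:3,:3]@X+V[:3,3]
    K=np.array(p["mtx"]);a=x[:2]/x[2]
    if c=="wrist":
        r=np.hypot(x[0],x[1]); a=x[:2]/r*np.arctan2(r,x[2])
    return a*[K[0,0],K[1,1]]+K[:2,2]
E
python3 - <<'E'
from h import *
for c,n,uv,z in [("side","knob",(300,179),.173),("top","knob",(296,150),.173),("side","bedc",(300,209),.015),("top","bedc",(289,150),.015),("side","bc",(302,217),.015),("top","bc",(292,157),.015),("side","press",(298,222),0),("top","press",(292,156),0),("side","tape",(359,266),0),("top","tape",(371,170),0),("side","board",(288,234),.015),("side","knob2",(268,202),.173)]:
    print(c,n,np.round(onplane(c,uv,z),4))
E
```

```text
side knob [ 0.6269 -0.0287  0.173 ]
top knob [ 0.6314 -0.0315  0.173 ]
side bedc [ 0.6582 -0.0173  0.015 ]
top bedc [ 0.6591 -0.0243  0.015 ]
side bc [ 0.6365 -0.0428  0.015 ]
top bc [ 0.6386 -0.0328  0.015 ]
side press [ 0.6231 -0.0392  0.    ]
top press [ 0.6439 -0.0339  0.    ]
side tape [ 0.6143 -0.2654  0.    ]
top tape [ 0.6009 -0.2635  0.    ]
side board [ 0.5565 -0.0543  0.015 ]
side knob2 [ 0.5015 -0.0227  0.173 ]
```

The images show the press with the brown board on it around top px (303,186). The look-alikes are pink boards at top px (223,231) and (371,275) and a purple one at (252,105). I choose the brown board on the green bed and will check it with the wrist camera.

Run:
```python
from h import *
print(np.round(sensors.read_orientation(),3).tolist())
for s in (1,-1):
    R=np.array([[-s,0,0],[0,s,0],[0,0,-1.]])
    q=arm.inverse_kinematics([.47,-.05,.30],R); print(s,None if q is None else np.round(q,1))
    q=arm.inverse_kinematics([.5,-.12,.02],np.array([[0,-s,0],[-s,0,0],[0,0,-1.]])); print(s,None if q is None else np.round(q,1))
R=np.array([[1,0,0],[0,-1,0],[0,0,-1.]])
q1=arm.inverse_kinematics([.47,-.05,.30],R);q2=arm.inverse_kinematics([.47,-.05,.30],-R*[1,1,-1])
q0=sensors.read_joints()
R=R if q2 is None or (q1 is not None and abs(q1[5]-q0[5])<abs(q2[5]-q0[5])) else -R*[1,1,-1]
arm.move_ptp([.47,-.05,.30],R)
p=vision.camera_params("wrist"); im=vision.grab_frame("wrist"); cv2.imwrite("pics/w1.png",im)
for n,z in [("knob_top",.173),("bed_corner",.015),("board_corner",.015),("stud_top",.035),("board",.015),("press",0),("stop_barrel",.09)]:
    print(n,[(np.round(d["position"]).tolist(),round(d["p"],2),np.round(onplane("wrist",d["position"],z,p),4).tolist()) for d in vision.landmark_of("wrist",n)][:3])
V=np.array(p["view"]);print(R.tolist(),np.round(-V[:3,:3].T@V[:3,3],3),np.round(V[2,:3],2), p["mtx"][0], sensors.read_time_s())
for c in("side","top"):
  im=vision.grab_frame(c);cv2.imwrite(f"pics/{c}1.png",im)
```

```text
[[-0.897, 0.442, 0.0], [0.442, 0.897, -0.0], [-0.0, -0.0, -1.0]]
1 [-16.    9.2  -0.   80.8   0.  -16. ]
1 [ -22.6   23.3  -26.4   40.3    0.  -112.6]
-1 [-16.    9.2  -0.   80.8   0.  164. ]
-1 [-22.6  23.3 -26.4  40.3   0.   67.4]
knob_top [([245.0, 14.0], 0.9, [0.6298, -0.0375, 0.173])]
bed_corner [([234.0, 30.0], 0.57, [0.6535, -0.015, 0.015])]
board_corner [([245.0, 44.0], 0.96, [0.6316, -0.0301, 0.015]), ([418.0, 238.0], 0.67, [0.3272, -0.336, 0.015]), ([160.0, 208.0], 0.61, [0.3846, 0.1072, 0.015])]
stud_top [([257.0, 60.0], 0.64, [0.6046, -0.0479, 0.035]), ([406.0, 250.0], 0.49, [0.3139, -0.3044, 0.035]), ([142.0, 203.0], 0.48, [0.4008, 0.1293, 0.035])]
board [([378.0, 253.0], 0.95, [0.3002, -0.2599, 0.015]), ([124.0, 182.0], 0.61, [0.4298, 0.1668, 0.015]), ([274.0, 100.0], 0.55, [0.5499, -0.0717, 0.015])]
press [([246.0, 48.0], 0.8, [0.6279, -0.0309, 0.0])]
stop_barrel [([248.0, 35.0], 0.67, [0.6282, -0.0373, 0.09])]
[[1.0, 0.0, 0.0], [0.0, -1.0, 0.0], [0.0, 0.0, -1.0]] [ 0.549 -0.049  0.444] [-0.31 -0.   -0.95] [297.31863964   0.         258.05993709] 3.575
```

View pics/w1.png

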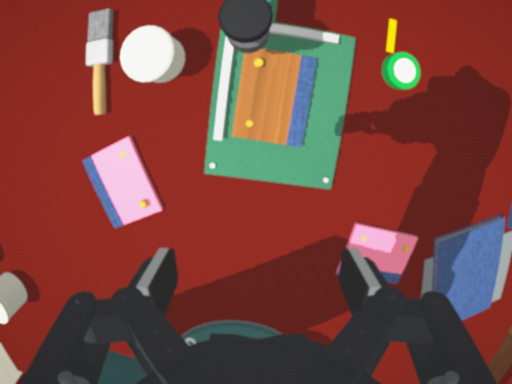

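The wrist image shows the true brown board with the blue strip on the green bed, centred near px (274,100). Two studs are visible: the far-left one at (258,62) and a near one at (249,124). The pink look-alikes are off the press. The jar, tape and brush are well clear. Next I fit the poses.

```bash
cat >> h.py <<'E'
from scipy.optimize import least_squares
def fit(pts,x0,p,c="wrist"):
    def f(x):
        ca,sa=np.cos(x[2]),np.sin(x[2]); r=[]
        for (a,b,z),uv in pts: r+=list(proj(c,np.array([x[0]+ca*a-sa*b,x[1]+sa*a+ca*b,z]),p)-uv)
        return r
    s=least_squares(f,x0); return s.x,np.round(s.fun,1)
E
python3 - <<'E'
from h import *
p=vision.camera_params("wrist"); im=cv2.imread("pics/w1.png")
hsv=cv2.cvtColor(im,cv2.COLOR_BGR2HSV)
m=cv2.inRange(hsv,(60,60,40),(90,255,255)); m[:,365:]=0;m[200:]=0;m[:,:195]=0
h=cv2.convexHull(np.vstack([np.argwhere(m)[:,::-1]]).astype(np.int32))
print("bed hull",cv2.approxPolyDP(h,4,True)[:,0].tolist())
bm=cv2.inRange(hsv,(5,100,60),(22,255,255))|cv2.inRange(hsv,(100,80,40),(125,255,255))
z=np.zeros_like(bm); z[45:155,225:325]=255; bm=cv2.morphologyEx(bm&z,cv2.MORPH_OPEN,np.ones((3,3)))
h=cv2.convexHull(np.argwhere(bm)[:,::-1].astype(np.int32))
print("board hull",cv2.approxPolyDP(h,3,True)[:,0].tolist())
pts=[((-.195,.045,.015),(205,173)),((-.195,-.15,.015),(331,189)),((.04,-.15,.015),(355,38)),((0,0,.173),(245,14))]
x,r=fit(pts,[.63,-.035,-.1],p);print("press",x,np.degrees(x[2]),r)
b,r=fit([((-.065,.05,.025),(231,137)),((-.065,-.05,.025),(302,146)),((.065,-.05,.025),(318,57))],[.55,-.07,-.1],p);print("board",b,np.degrees(b[2]),r)
cv2.imwrite("pics/crop.png",cv2.resize(im[0:195,190:370],None,fx=3,fy=3,interpolation=cv2.INTER_CUBIC))
E
```

```text
bed hull [[354, 38], [329, 188], [205, 172], [222, 29], [265, 0], [276, 0]]
board hull [[316, 59], [300, 146], [232, 136], [245, 53], [263, 48]]
press [ 0.62979445 -0.03834216 -0.12738636] -7.298700877173821 [-0.8  0.1 -0.  -0.   0.5 -1.   0.2  0.6]
board [ 0.55564516 -0.07265183 -0.15035319] -8.614603064629291 [ 1.3 -1.1 -0.3  0.5 -1.1  0.5]
```

View pics/crop.png

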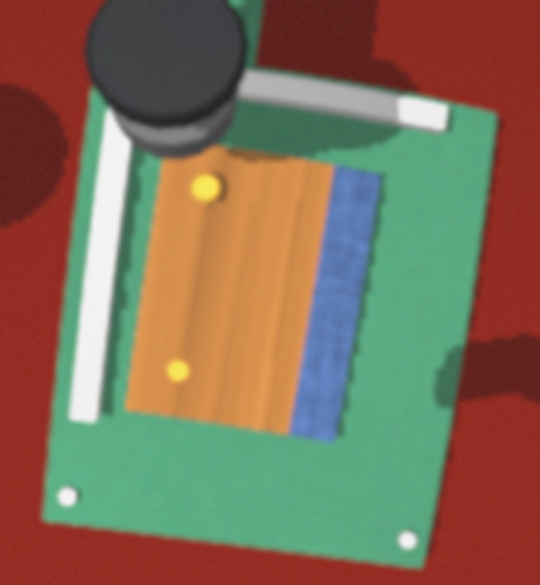

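```bash
cat >> h.py <<'E'
PX,PY,PA=.6297,-.0375,-.1274
def W(x,y,z): return np.array([PX+np.cos(PA)*x-np.sin(PA)*y,PY+np.sin(PA)*x+np.cos(PA)*y,z])
def L(): 
    t=np.array(sensors.read_tool_pos());d=t[:2]-[PX,PY];c,s=np.cos(PA),np.sin(PA)
    return np.round([1e3*(c*d[0]+s*d[1]),1e3*(-s*d[0]+c*d[1]),1e3*t[2]],1)
def Rt(deg=0):
    a=PA+np.radians(deg);c,s=np.cos(a),np.sin(a)
    return np.array([[c,-s,0],[s,c,0],[0,0,1]])@np.diag([1.,-1,-1])
def Fl():
    f=np.array(sensors.read_force());c,s=np.cos(PA),np.sin(PA);return np.round([c*f[0]+s*f[1],-s*f[0]+c*f[1],f[2]],1)
E
python3 - <<'E'
from h import *
effector.grip(0.6)
arm.move_ptp(W(-.166,-.045,.08),Rt())
arm.movel(W(-.166,-.045,.035),v=.15); print(Fl())
print(arm.movel(W(-.166,-.045,.005),v=.02,contact_N=3)); z=L()[2]/1e3; print(L(),Fl())
z+=.003; arm.movel(W(-.166,-.045,z),v=.05); print(L(),Fl())
print(arm.movel(W(-.10,-.045,z),v=.025,contact_N=6)); print(L(),Fl(),sensors.read_time_s())
open("z.txt","w").write(str(z))
cv2.imwrite("pics/w2.png",vision.grab_frame("wrist"))
E
```

```text
[ 0.5 -0.9  1. ]
True
[-166.   -45.    11.7] [-2.1  0.7  7.4]
[-165.9  -45.    14.8] [-0.2 -0.1  0.7]
True
[-118.9  -44.9   14.3] [ 0.7 -0.6  0.5] 8.5083
```

View pics/w2.png

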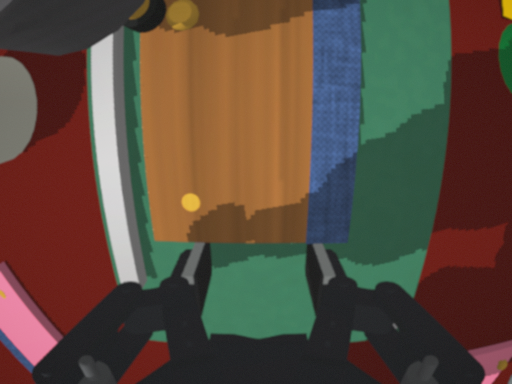

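The picture shows the board resting squarely against the fingertips. They stopped 0.1 mm from the expected -119, so the board is at the back fence. A gap of about 15 px remains at the side fence. Next is the side push, followed by a re-seat at the back.

Run:
```python
from h import *
z=float(open("z.txt").read())
arm.movel(W(-.135,-.045,z),v=.06); arm.movel(W(-.15,-.06,.075),v=.15)
arm.move_ptp(W(-.055,-.128,.075),Rt(90)); arm.movel(W(-.055,-.128,z+.001),v=.08); print(L(),Fl())
print(arm.movel(W(-.055,-.07,z+.001),v=.025,contact_N=6)); print(L(),Fl())
arm.movel(W(-.055,-.11,z),v=.06); arm.movel(W(-.055,-.128,.075),v=.15)
arm.move_ptp(W(-.15,-.035,.075),Rt()); arm.movel(W(-.15,-.035,z+.001),v=.08)
print(arm.movel(W(-.10,-.035,z+.001),v=.025,contact_N=7)); print(L(),Fl())
arm.movel(W(-.14,-.035,z+.001),v=.06); arm.movel(W(-.17,-.035,.16),v=.15)
p=vision.camera_params("wrist"); np.savez("w3.npz",view=p["view"],mtx=p["mtx"])
cv2.imwrite("pics/w3.png",vision.grab_frame("wrist")); print(sensors.read_time_s())
```

```text
[ -54.7 -128.1   16.1] [ 0.5 -0.  -0. ]
True
[-55.  -88.5  15.6] [-0.1 -3.8  3.2]
True
[-118.8  -34.9   15.2] [ 0.2 -0.9 -0.1]
19.8
```

View pics/w3.png

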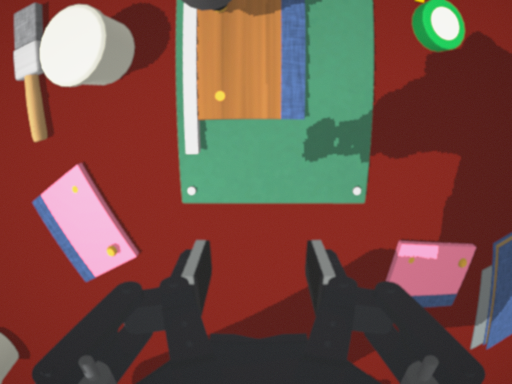

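Readings and picture agree: the board is flush on both fences, and the stop positions match the frame to about 0.5 mm. Next is the knob press, stepping down on felt force.

Run:
```python
from h import *
arm.movel(W(-.17,-.035,.25),v=.2); effector.grip(0.0)
arm.movel(W(0,0,.25),v=.2); arm.movel(W(0,0,.18),v=.15); arm.wait(.2)
f0=np.mean([sensors.read_force()[2] for _ in range(5)]); print("f0",f0)
def F(): return np.mean([sensors.read_force()[2] for _ in range(3)])-f0
z=.168; arm.movel(W(0,0,z),v=.02); log=[]
while z>.150:
    f=F(); log.append((round(z*1e3,2),L()[2],round(f,1)))
    if f>=14.8: break
    z-=.001 if z>.1645 else (.0005 if f<9.5 else .0002)
    arm.movel(W(0,0,z),v=.01)
print(log)
for _ in range(6): arm.wait(.2); print(L(),round(F(),1))
print(sensors.read_time_s())
```

```text
f0 0.5071423845538088
[(168.0, np.float64(168.2), np.float64(2.7)), (167.0, np.float64(167.1), np.float64(2.6)), (166.0, np.float64(166.0), np.float64(3.2)), (165.0, np.float64(165.0), np.float64(3.9)), (164.0, np.float64(163.9), np.float64(2.2)), (163.5, np.float64(163.5), np.float64(3.3)), (163.0, np.float64(163.1), np.float64(3.7)), (162.5, np.float64(162.8), np.float64(6.5)), (162.0, np.float64(162.3), np.float64(6.9)), (161.5, np.float64(161.8), np.float64(7.4)), (161.0, np.float64(161.3), np.float64(7.2)), (160.5, np.float64(160.8), np.float64(6.4)), (160.0, np.float64(160.4), np.float64(7.9)), (159.5, np.float64(160.0), np.float64(11.2)), (159.3, np.float64(160.0), np.float64(11.1)), (159.1, np.float64(159.8), np.float64(11.9)), (158.9, np.float64(159.7), np.float64(11.7)), (158.7, np.float64(159.6), np.float64(13.5)), (158.5, np.float64(159.4), np.float64(14.0)), (158.3, np.float64(159.3), np.float64(14.2)), (158.1, np.float64(159.2), np.float64(16.1))]
[  0.2   0.  159.2] 14.8
[  0.2  -0.  159.2] 17.3
[ 1.000e-01 -0.000e+00  1.591e+02] 14.8
[  0.2  -0.  159.2] 15.4
[  0.2  -0.  159.2] 15.6
[  0.2  -0.  159.1] 16.3
29.7167
```

Run:
```python
from h import *
arm.movel(W(0,0,.18),v=.03); print(Fl()); arm.movel(W(0,0,.25),v=.15); arm.movel(W(-.19,-.03,.2),v=.2)
cv2.imwrite("pics/w4.png",vision.grab_frame("wrist"))
im=vision.grab_frame("side")
k=onplane
print(proj("side",W(0,0,.173)),[(np.round(d["position"],1),round(d["p"],2)) for d in vision.landmark_of("side","knob_top")])
s=cv2.resize(im[140:300,210:380],None,fx=3,fy=3,interpolation=cv2.INTER_CUBIC)
w=cv2.imread("pics/w4.png")[:240,130:420]
w=cv2.resize(w,(290*480//480,240)); o=np.zeros((480,800,3),np.uint8); o[:,:510]=s; o[:240,510:]=w
cv2.imwrite("pics/fin.png",o); print(sensors.read_time_s())
```

```text
[-0.3  0.1 -0.6]
[303.11873815 179.97313983] [(array([301.1, 179.9]), 0.65)]
32.5083
```

View pics/fin.png

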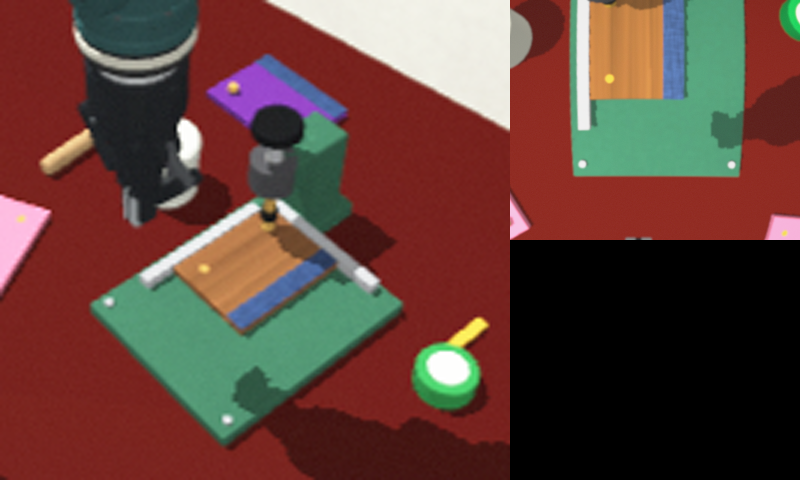

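The knob is back up (side px (301,180), as at the start), the board is flush with both fences with its stud under the nose, and nothing is touching it.

```bash
python3 -c "
from cell import order; print(order.hand_in())"
```

```text
the job is handed in; nothing more can be done
None
```

The job is handed in after 32.5 s on the robot's clock: the board is flush against both fences, the plunger was held on its stop at about 15.7 N for over a second to press the stud home, the knob is fully up again, and the jar, tape and brush were left alone.

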